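# Start the fume scrubber, then the digester

## Task

Start this digestion run the safe way, fumes first: with the fingertips press the far half (the end away from the robot) of the rocker switch on the blue fume scrubber to start its pump, then the far half of the mains rocker switch on the digester's sloped panel, then tap the program key, the leftmost of the four round keys, and last the start key, the rightmost. Press lightly, but each rocker fully over and each key fully in; leave the two keys between alone, and do not pick up or shift the beaker, the bottle or the jar. Finish with both switches on, the keys released and the hand clear.

Things in the scene. Friction and masses are not known exactly. Their poses are not given: they have to be found in the camera images.
- scrubber: Fume scrubber, fixed: blue tank, cream lid. Origin on the bench; z up, x away from the robot, y to its left at zero yaw. Flat deck 190 mm high, 290 mm wide, x -103 to 108 mm; behind it a hood rises to 313 mm. Pump rocker at x -15, y -85 mm; fixed flow knob (24 mm across, 12 high) at x -15, y -27. Scrubber and digester stand side by side about 0.5 m apart, either one on the left.
- digester: Block digester, fixed, 300 mm wide; white panel in front sloping up 20 degrees away from the robot, x -75 (75 mm high) to 75 mm (130 high). Origin on the bench under the panel's middle, axes as the scrubber's. Keys at x -28, y 105, 67, 29, -9 mm; mains rocker at x 0, y -102. Glass tubes behind; steel manifold over them from x 125 mm, 264 to 286 mm high, handle to 325.
- pump_switch (a joint): Pale grey rocker switch, 34 x 24 mm, long side running away from the robot, hinged across its middle. Far half = ON half (black line on it). Joint: 0 = off (far end standing 9 mm up) to 0.32 rad = fully on (far half flat, near end up). Takes about 3 N on the far half, stays where left; its frame gives 1 mm at 5 N. On the scrubber's level deck.
- pump_press (a point): The spot to press on the scrubber's pump switch: on top of its far half, 12 mm from the hinge (it moves with the rocker; off, it is 199 mm over the bench, and it goes down about 4 mm). The point's axes turn with the rocker: when off they are those of scrubber.
- mains_switch (a joint): Pale grey rocker switch, 34 x 24 mm, long side running away from the robot, hinged across its middle. Far half = ON half (black line on it). Joint: 0 = off (far end standing 9 mm up) to 0.32 rad = fully on (far half flat, near end up). Takes about 3 N on the far half, stays where left; its frame gives 1 mm at 5 N. On the right part of the digester's sloped panel.
- mains_press (a point): The spot to press on the digester's mains switch: on top of its far half, 12 mm from the hinge (it moves with the rocker, about 4 mm down towards the panel). The point's axes turn with the rocker: when off, z points square out of the sloped panel and x up the slope.
- program_key (a joint): Dark grey round push key, 16 mm across, crown 10 mm proud of the digester's sloped panel. Four alike in a row, 38 mm centre to centre, from the left seen from the robot: program, down, up, start. Springs back. Joint value: travel into the panel, 0 (released) to 0.004 m (fully in, 3 N; then its frame gives 1 mm at 5 N). This is program, leftmost.
- program_key_top (a point): program key: centre of the crown (moves with the key). Its z axis points out of the sloped panel, x up the slope away from the robot, y to the left along the row.
- start_key (a joint): Dark grey round push key, 16 mm across, crown 10 mm proud of the digester's sloped panel. Four alike in a row, 38 mm centre to centre, from the left seen from the robot: program, down, up, start. Springs back. Joint value: travel into the panel, 0 (released) to 0.004 m (fully in, 3 N; then its frame gives 1 mm at 5 N). This is start, rightmost.
- start_key_top (a point): start key: centre of the crown (moves with the key). Its z axis points out of the sloped panel, x up the slope away from the robot, y to the left along the row.
- down_key (a joint): Dark grey round push key, 16 mm across, crown 10 mm proud of the digester's sloped panel. Four alike in a row, 38 mm centre to centre, from the left seen from the robot: program, down, up, start. Springs back. Joint value: travel into the panel, 0 (released) to 0.004 m (fully in, 3 N; then its frame gives 1 mm at 5 N). Second from the left; not to be pressed.
- up_key (a joint): Dark grey round push key, 16 mm across, crown 10 mm proud of the digester's sloped panel. Four alike in a row, 38 mm centre to centre, from the left seen from the robot: program, down, up, start. Springs back. Joint value: travel into the panel, 0 (released) to 0.004 m (fully in, 3 N; then its frame gives 1 mm at 5 N). Third from the left; not to be pressed.
- beaker: Glass beaker, loose, 54 mm across, 75 mm high, on the bench in the gap between the two machines; origin in the middle of its underside. Leave alone.
- reagent_bottle: Amber glass bottle with black cap, loose, 60 mm across, 120 mm high, on the bench before the gap between the machines, nearer the robot; origin in the middle of its underside. Leave alone.
- catalyst_jar: Small white screw-cap jar, loose, 52 mm across, 55 mm high, standing on the left part of the scrubber's deck; origin in the middle of its underside. Leave alone.

How it is judged:
By the outcome, as a careful person would: the job done as asked, in the order asked, and still so for the second after the job is handed in, with the robot touching nothing.
It also fails if it takes over 54 s, if anything falls off the work surface, if the arm or the gripper's body presses on something with over 40 N, if the wrist force passes 120 N, or if a joint passes its speed limit or range.

## Robot

A 6-joint arm with a two-finger parallel gripper is mounted at the origin on the work surface. World frame = base frame: x ahead of the robot, y to its left, z up, the work surface at z = 0. Lengths are in m, angles in rad, forces in N, time in s.
With the tool pointing down it reaches from about 0.35 to 0.8 m from the base axis. Payload 7.3 kg.
Tool frame: the origin (TCP) lies on the centre line of the jaws, within the pads' length; the fingertips stand r.tips_ahead ahead of it and the grasp point (between the pads) lies 6 mm ahead of it (r.tips_ahead is the distance from the TCP to the fingertips, in m); z points along the fingers, y is the line along which they close (so a half turn about z gives the same grasp; the last joint's range is limited). The gripper opens to 85 mm and grips with 20 to 120 N. Pads are 22 mm wide; open, the fingers measure 114 mm over their backs; the gripper's body (76 mm by 85 mm) begins 54 mm behind the grasp point. The pads swing forward as they close: fully open they stand 13 mm farther back than shut.
Start: joints at [-1.438, 0.342, 1.524, -0, 1.275, -0.146], TCP at [0.145, -0.505, 0.256] pointing down, gripper open.
Joint ranges: [-2.53, 2.53], [-0.77, 2.02], [0.04, 2.7], [-1, 4.14], [0.28, 2.66], [-3.11, 3.11]. Speed limits (rad/s): [2.57, 2.57, 3.14, 3.14, 3.14, 3.14].

## Interface

Orientations are given as a unit quaternion [w, x, y, z].
In Python, from workcell import monitor, vision, hand_in, r gives the robot as it stands.
- The arm moves only by the tool servo_tool, never from a script. Its argument "steps" is a list of rows, each an object with "dp": the shift along the world's x, y, z normalised to -1 to 1, where 1 is 0.6 m, a list of three; "dr": the turn, a rotation vector about the world's x, y, z normalised to -1 to 1, where 1 is 1.5 rad, a list of three. In form: [{"dp": [x, y, z], "dr": [rx, ry, rz]}, ...]. A call has 1 to 10 rows; each row is the pose to reach, as a shift and turn from the pose commanded when the call began; what a row does not reach only later rows make up. A row lasts 1/12 s, in which the tool goes at most 41.7 mm and 7.16 degrees, less where a joint would pass 70% of its speed; a pose out of reach is approached as far as the arm can. A call with a number of a shift or a turn outside -1 to 1 is refused whole. A call with a gripper value outside its range is refused whole. "claw" is the finger opening in mm, from 0 to 85.4, set as the call begins (left out, the last holds). The fingers move at their own pace and stop on an object; "force" is the grip in N (left out, the last holds). Time passes only in rows, so rows that repeat a pose let the fingers close. It gives the time, the measured TCP pose, the force, the opening and the grip force at its end, in the units of the state.
- monitor.state(): the state, without advancing time (a new reading comes with each control period).
- vision.grab_frame(name): name is "scene" or "top"; returns the picture (420x560x3 uint8, blue, green, red); there is no depth.
- vision.get_calibration(name): a dict with "intrinsics" (3x3 intrinsics, pixels), "k1" (the pictures are not rectified: a ray, as slopes to the right and down, at radius r is drawn at 1 + k1 r^2 times it, then the intrinsics apply), "R" (3x3) and "t" (3): a world point X has camera coordinates R X + t. Camera axes: x right, y down, z forward; pixel columns grow to the right and rows downward; lengths in m; the calibration is good to about 2 mm. A picture is of the moment at which its call begins. get_calibration takes no time and is no camera call.
- hand_in(): hands the job in; it is judged then, once.
The state is a dict: "time_s": time; "joint_pos": joint angles; "joint_vel": joint speeds; "tau": joint torques, N m; "eef_pos": TCP position; "orientation": TCP orientation; "wrist_force": force on the tool from outside, world axes, zero at the start; "torque": the same for the moment, N m; "opening": opening from 0.0 (shut) to 1.0 (fully open); "finger_force": force on a finger pad.
Only numpy, scipy, OpenCV 4.12 (cv2) and the standard library are available. Lean on these libraries where they do the work, as an engineer would, in place of code of your own. Each camera call takes 0.05 s, during which the arm holds its last target. There are 200 camera calls.

## Working session

There is one attempt and no reset: what is moved stays moved. The work goes in short steps, Python scripts to look and compute and a tool call to move; the robot and the scene stay as the last step left them, time stands still between calls to the robot, and variables do not carry over. Pictures are saved under pics/ and viewed, at most 10 in all, crops included, and the job is handed in when it is done.

Besides the shell and the picture viewer there is one more tool, called after ">>>" as a command line: name --argument value ..., lists and objects as JSON in quotes. servo_tool: Moves the arm, as the interface text tells. Scaled input: -1 to 1 covers 0.6 m each way for a shift and 1.5 rad each way for a turn. Its arguments: {"type":"object","properties":{"steps":{"type":"array","items":{"type":"object","properties":{"dp":{"type":"array","items":{"type":"number","minimum":-1,"maximum":1}},"dr":{"type":"array","items":{"type":"number","minimum":-1,"maximum":1}}}}},"claw":{"type":"number"},"force":{"type":"number"}},"required":["steps"]}

```bash
mkdir -p pics; cat > h.py <<'E'
import numpy as np, cv2
from workcell import monitor, vision, hand_in, r
def ray(c,uv):
    k=vision.get_calibration(c);K=np.array(k["intrinsics"],float)
    d=cv2.undistortPoints(np.array([[uv]],float),K,np.array([k["k1"],0,0,0.]))[0,0]
    R=np.array(k["R"]);t=np.array(k["t"]).ravel()
    return -R.T@t, R.T@np.array([d[0],d[1],1])
def onz(c,uv,z):
    o,d=ray(c,uv); return o+d*(z-o[2])/d[2]
def proj(c,X):
    k=vision.get_calibration(c);R=np.array(k["R"],float);t=np.array(k["t"],float).ravel()
    return cv2.projectPoints(np.array(X,float).reshape(-1,3),cv2.Rodrigues(R)[0],t,np.array(k["intrinsics"],float),np.array([k["k1"],0,0,0.]))[0][:,0]
E
python3 - <<'E'
from h import *
for c in("scene","top"):
    cv2.imwrite(f"pics/{c}0.png",vision.grab_frame(c)); k=vision.get_calibration(c);print(k, ray(c,(280,210)))
print(r.tips_ahead,monitor.state())
E
```

```text
{'intrinsics': array([[478.4201873 ,   0.        , 280.38152046],
       [  0.        , 478.4201873 , 205.86261974],
       [  0.        ,   0.        ,   1.        ]]), 'k1': 0.050366858121323646, 'R': array([[-0.78852713,  0.61495976, -0.00703262],
       [ 0.52729395,  0.67014462, -0.522367  ],
       [-0.31652181, -0.41560881, -0.85269177]]), 't': array([ 0.40799755, -0.17345931,  1.24659785])} (array([0.80775658, 0.3834378 , 0.9752236 ]), array([-0.31133297, -0.41030382, -0.85720358]))
{'intrinsics': array([[514.13472507,   0.        , 291.16183949],
       [  0.        , 514.13472507, 209.29964136],
       [  0.        ,   0.        ,   1.        ]]), 'k1': -0.19194605426767297, 'R': array([[ 2.93921411e-04, -9.99999220e-01,  1.21365318e-03],
       [-9.79128862e-01, -5.34449890e-04, -2.03239723e-01],
       [ 2.03240214e-01, -1.12858635e-03, -9.79128256e-01]]), 't': array([-0.00993126,  0.52027298,  1.40972411])} (array([ 0.22290458, -0.00806219,  1.4860529 ]), array([ 0.20189993,  0.02058259, -0.97943149]))
0.025 {'time_s': 0.1, 'joint_pos': array([-1.43802206e+00,  3.42646419e-01,  1.52488743e+00, -6.12037959e-07,
        1.27539267e+00, -1.46004829e-01]), 'joint_vel': array([-0.00103529, -0.00041664, -0.00228528,  0.00119499, -0.00128356,
       -0.00074157]), 'tau': array([ 1.32457873e-03, -4.34446549e+01, -2.46489841e+01, -1.82745257e-04,
        4.69579099e-03,  1.92356808e-06]), 'eef_pos': array([ 0.14444842, -0.50441872,  0.25571076]), 'orientation': array([-6.66918155e-04,  9.90300763e-01,  1.38938668e-01,  4.11920376e-06]), 'wrist_force': array([-0.26123175,  0.3626291 , -0.24799858]), 'torque': array([ 0.03656427, -0.05269574, -0.01529042]), 'finger_force': 0.0, 'opening': 0.998700796798841}
```

View pics/scene0.png

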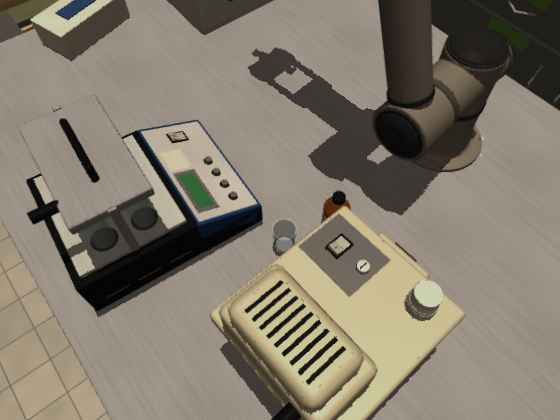

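View pics/top0.png

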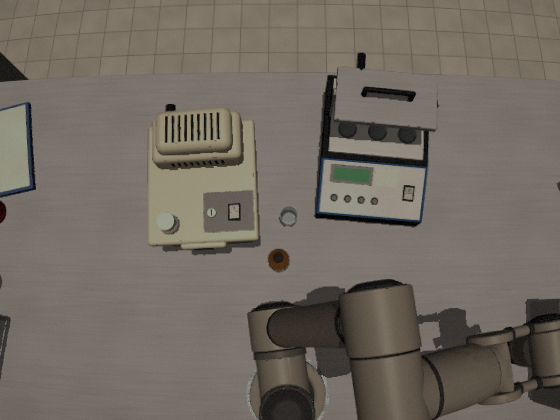

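The scrubber is on the left: pump rocker at top (234,212), scene (339,245). The digester is on the right: mains at top (408,193), keys at about top (334–375, 198–201), scene (208,160)–(233,195). I'll zoom in to refine these.

```bash
python3 - <<'E'
from h import *
def crop(f,x,y,w,h):
    im=cv2.imread(f"pics/{f}0.png")[y:y+h,x:x+w]; return cv2.resize(im,(400,300),interpolation=cv2.INTER_CUBIC)
a=np.vstack([np.hstack([crop("top",325,160,100,75),crop("top",195,185,60,45)]),np.hstack([crop("scene",155,120,112,84),crop("scene",310,225,72,54)])])
cv2.imwrite("pics/m.png",a)
def blobs(f,x,y,w,h,lo,hi,amin,amax):
    g=cv2.cvtColor(cv2.imread(f"pics/{f}0.png"),cv2.COLOR_BGR2GRAY)[y:y+h,x:x+w]
    g=cv2.resize(g,None,fx=4,fy=4,interpolation=cv2.INTER_CUBIC)
    n,l,s,c=cv2.connectedComponentsWithStats(cv2.inRange(g,lo,hi))
    for i in range(1,n):
        if amin<s[i,4]/16<amax: print(f,(c[i]+.5)/4-.5+[x,y],s[i]/4.)
print("dark");blobs("top",325,185,95,25,0,110,10,150);blobs("scene",160,122,85,85,0,110,10,150)
print("light");blobs("top",400,182,18,22,140,255,10,150);blobs("top",200,198,50,28,140,255,10,250);blobs("scene",165,128,25,18,140,255,10,250);blobs("scene",322,230,55,45,140,255,10,250)
E
```

```text
dark
top [407.87446323 192.65935319] [ 76.75   0.    13.5   17.   465.75]
top [333.5338785  197.05257009] [  5.25   8.75   7.75   8.   187.25]
top [347.01823607 198.3352122 ] [ 18.5    9.75   8.     8.25 188.5 ]
top [360.5752635  199.49456522] [ 32.5   11.     7.75   8.   189.75]
top [373.9018886  200.73415493] [ 45.25  12.     8.     8.   195.25]
scene [173.64651163 124.04360465] [  0.    0.   31.5   6.  215. ]
scene [221.62197581 152.8250448 ] [ 38.   0.  47.  63. 558.]
scene [177.07026144 137.76078431] [  5.75   9.    23.25  12.25 382.5 ]
scene [207.62182081 160.46054913] [ 43.5   35.     9.25   8.   216.25]
scene [215.69077449 171.88582005] [ 51.25  46.25   9.5    8.   219.5 ]
scene [223.99592391 183.5451087 ] [ 59.75  57.75   9.75   8.25 230.  ]
scene [232.56503198 195.66124733] [ 68.    69.75   9.75   8.5  234.5 ]
light
top [200.95034776 211.79192427] [  0.    0.    3.5  28.  323.5]
top [210.91619086 212.27181892] [  7.25  10.75   8.5    8.   153.25]
top [234.09622642 214.07924528] [ 30.5   12.75   8.     7.   132.5 ]
scene [179.46523876 135.61622191] [  6.5    4.25  14.     6.75 178.  ]
scene [369.92624777 235.43025847] [ 36.     0.    19.    17.25 701.25]
scene [339.64864257 244.37805645] [  8.     6.25  19.75  17.25 695.25]
scene [362.99719101 265.28216292] [ 35.    29.5   13.25  12.5  445.  ]
scene [323.31278281 272.80373303] [ 0.   40.25  5.    4.75 55.25]
```

View pics/m.png

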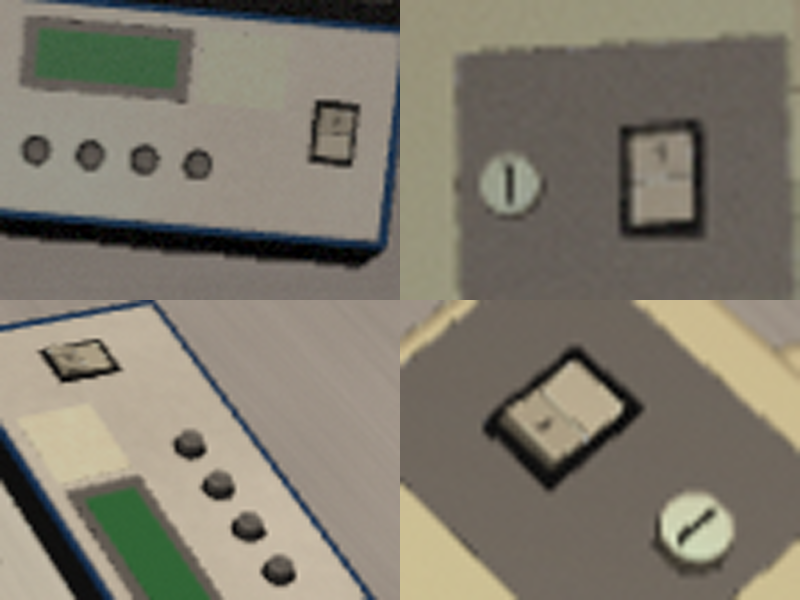

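```bash
python3 - <<'E'
from h import *
from scipy.optimize import least_squares
def tri(a,b):
    (o1,d1),(o2,d2)=ray("top",a),ray("scene",b)
    A=np.c_[d1,-d2];s=np.linalg.lstsq(A,o2-o1,rcond=None)[0];p,q=o1+d1*s[0],o2+d2*s[1]
    return (p+q)/2,np.linalg.norm(p-q)
T=dict(k1=((333.5,197.05),(232.6,195.3)),k2=((347,198.3),(224,183.2)),k3=((360.6,199.5),(215.7,171.5)),k4=((373.9,200.7),(207.6,160.1)),mains=((408.2,192.9),(177.1,136.6)),pump=((234.1,211.8),(339.3,246)),knob=((210.9,212.3),(363,265.3)))
for n,(a,b) in T.items(): p,e=tri(a,b);print(n,p.round(4),round(e,4))
t=np.radians(20);nrm=np.array([-np.sin(t),0,np.cos(t)])
pan=lambda x,y,h:np.array([x,y,.1025+x*np.tan(t)])+h*nrm
dig=[pan(-.028,y,.008) for y in(.105,.067,.029,-.009)]+[pan(0,-.102,.003)]
scr=[np.array([-.015,-.085,.193]),np.array([-.015,-.027,.200])]
def fit(M,names,x0):
    M=np.array(M)
    def W(p): c,s=np.cos(p[2]),np.sin(p[2]);return M@np.array([[c,s,0],[-s,c,0],[0,0,1]])+[p[0],p[1],0]
    f=lambda p:np.concatenate([(proj(c,W(p))-[T[n][i] for n in names]).ravel() for i,c in enumerate(("top","scene"))])
    o=least_squares(f,x0);print(o.x.round(4),f(o.x).reshape(-1,2).round(1).tolist());return o.x
def to(p,m): c,s=np.cos(p[2]),np.sin(p[2]);return np.array([c*m[0]-s*m[1]+p[0],s*m[0]+c*m[1]+p[1],m[2]])
pd=fit(dig,["k1","k2","k3","k4","mains"],[.5,-.2,0]);ps=fit(scr,["pump","knob"],[.5,.2,0])
# press points
a=.32/2
print("pump",to(ps,[-.003,-.085,.199]))
print("mains",to(pd,pan(.012*np.cos(t),-.102,.009)),"prog",to(pd,pan(-.028,.105,.010)),"start",to(pd,pan(-.028,-.009,.010)),"n",to([0,0,pd[2]],nrm))
E
```

```text
k1 [ 0.5467 -0.1282  0.0987] 0.003
k2 [ 0.5433 -0.1658  0.0989] 0.0033
k3 [ 0.54   -0.2037  0.0988] 0.0032
k4 [ 0.5367 -0.2409  0.0994] 0.0037
mains [ 0.5573 -0.337   0.1066] 0.0029
pump [0.4852 0.1366 0.1926] 0.0016
knob [0.4819 0.1944 0.2037] 0.0029
[ 0.5681 -0.2355 -0.093 ] [[0.4, -0.6], [0.5, -0.6], [0.5, -0.6], [0.7, -0.5], [0.2, -0.4], [0.5, 0.0], [0.5, -0.0], [0.6, -0.1], [0.6, -0.1], [0.6, 0.6]]
[0.4946 0.2218 0.0679] [[0.5, -0.3], [0.9, 0.2], [0.1, -0.1], [0.5, 0.8]]
pump [0.49738313 0.13681967 0.199     ]
mains [ 0.56676954 -0.33779016  0.11506148] prog [ 0.54654191 -0.12800585  0.10170576] start [ 0.53595723 -0.2415134   0.10170576] n [-0.34054271  0.03175594  0.93969262]
```

>>> servo_tool --claw 0 --steps '[{"dp": [0,0,0.06],"dr": [0,0,0]},{"dp": [0.05,0.05,0.1],"dr": [0,0,-0.05]},{"dp": [0.5,0.5,0.13],"dr": [0,0,-0.14]},{"dp": [0.5,0.5,0.13],"dr": [0,0,-0.14]},{"dp": [0.5,0.5,0.13],"dr": [0,0,-0.14]},{"dp": [0.5,0.5,0.13],"dr": [0,0,-0.14]},{"dp": [0.5,0.5,0.13],"dr": [0,0,-0.14]},{"dp": [0.5,0.5,0.13],"dr": [0,0,-0.14]},{"dp": [0.5,0.5,0.13],"dr": [0,0,-0.14]},{"dp": [0.5,0.5,0.13],"dr": [0,0,-0.14]}]'

```text
time_s: 0.93
eef_pos: [0.4045, -0.2438, 0.3311]
orientation: [-0.0, 0.999, 0.034, -0.0]
wrist_force: [1.1, -0.5, 0.2]
opening: 0.004
finger_force: 0.0
```

>>> servo_tool --steps '[{"dp": [0.16,0.634,0]},{"dp": [0.16,0.634,0]},{"dp": [0.16,0.634,0]},{"dp": [0.16,0.634,0]},{"dp": [0.16,0.634,0]},{"dp": [0.16,0.634,0]},{"dp": [0.16,0.634,0]},{"dp": [0.16,0.634,0]},{"dp": [0.16,0.634,0]},{"dp": [0.16,0.634,0]}]'

```text
$.steps[0]: bad value
```

>>> servo_tool --steps '[{"dp": [0,0,0]},{"dp": [0,0,0]}]'

```text
$.steps[0]: bad value
```

dr is required in each row.

>>> servo_tool --steps '[{"dp": [0.16,0.634,0],"dr": [0,0,0]},{"dp": [0.16,0.634,0],"dr": [0,0,0]},{"dp": [0.16,0.634,0],"dr": [0,0,0]},{"dp": [0.16,0.634,0],"dr": [0,0,0]},{"dp": [0.16,0.634,0],"dr": [0,0,0]},{"dp": [0.16,0.634,0],"dr": [0,0,0]},{"dp": [0.16,0.634,0],"dr": [0,0,0]},{"dp": [0.16,0.634,0],"dr": [0,0,0]},{"dp": [0.16,0.634,0],"dr": [0,0,0]},{"dp": [0.16,0.634,0],"dr": [0,0,0]}]'

```text
time_s: 1.77
eef_pos: [0.4997, 0.1391, 0.3305]
orientation: [-0.001, 0.999, 0.036, -0.0]
wrist_force: [-0.2, 0.4, -0.7]
opening: -0.002
finger_force: 0.0
```

>>> servo_tool --steps '[{"dp": [0.0,0.0,0],"dr": [0,0,0]},{"dp": [0,0,0],"dr": [0,0,0]},{"dp": [0,0,0],"dr": [0,0,0]},{"dp": [0,0,0],"dr": [0,0,0]}]'

```text
time_s: 2.1
eef_pos: [0.4994, 0.1334, 0.3311]
orientation: [0.0, 0.999, 0.034, -0.0]
wrist_force: [0.5, -0.0, -0.4]
opening: -0.003
finger_force: 0.0
```

>>> servo_tool --steps '[{"dp": [0.002,0.006,-0.06],"dr": [0,0,0]},{"dp": [0.002,0.006,-0.1],"dr": [0,0,0]},{"dp": [0.002,0.006,-0.13],"dr": [0,0,0]},{"dp": [0.002,0.006,-0.15],"dr": [0,0,0]},{"dp": [0.002,0.006,-0.16],"dr": [0,0,0]},{"dp": [0.002,0.006,-0.16],"dr": [0,0,0]},{"dp": [0.002,0.006,-0.16],"dr": [0,0,0]}]'

```text
time_s: 2.68
eef_pos: [0.5011, 0.1376, 0.2357]
orientation: [0.0, 0.999, 0.034, 0.0]
wrist_force: [0.2, -0.4, 0.1]
opening: -0.004
finger_force: 0.0
```

```bash
python3 - <<'E'
from h import *
for c in("scene","top"):
    im=vision.grab_frame(c);cv2.imwrite(f"pics/{c}1.png",im)
im=cv2.imread("pics/scene1.png")[190:310,260:420];t=cv2.imread("pics/top1.png")[150:270,170:330]
cv2.imwrite("pics/m1.png",cv2.resize(np.hstack([im,t]),(800,300),interpolation=cv2.INTER_CUBIC))
E
```

```text
(no output)
```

View pics/m1.png

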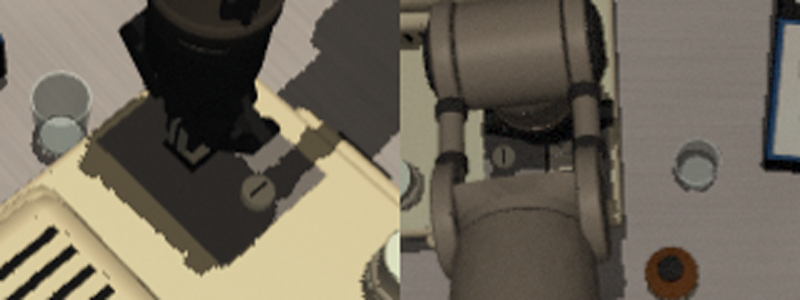

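Fingertips are over the rocker (crop pixel ≈(190,145)), with the knob clear at (258,190). Lowering now.

>>> servo_tool --steps '[{"dp": [0,0,-0.005],"dr": [0,0,0]},{"dp": [0,0,-0.01],"dr": [0,0,0]},{"dp": [0,0,-0.015],"dr": [0,0,0]},{"dp": [0,0,-0.018],"dr": [0,0,0]},{"dp": [0,0,-0.018],"dr": [0,0,0]},{"dp": [0,0,-0.018],"dr": [0,0,0]}]'

```text
time_s: 3.28
eef_pos: [0.501, 0.1383, 0.2245]
orientation: [0.0, 0.999, 0.034, 0.0]
wrist_force: [0.4, 0.3, 0.4]
opening: 0.004
finger_force: 0.4
```

>>> servo_tool --steps '[{"dp": [0,0,-0.002],"dr": [0,0,0]},{"dp": [0,0,-0.003],"dr": [0,0,0]},{"dp": [0,0,-0.004],"dr": [0,0,0]},{"dp": [0,0,-0.004],"dr": [0,0,0]}]'

```text
time_s: 3.62
eef_pos: [0.5011, 0.1383, 0.2221]
orientation: [-0.0, 0.999, 0.034, 0.0]
wrist_force: [1.4, 0.2, 3.0]
opening: -0.007
finger_force: 1.3
```

Contact at about the expected height (tips ≈ 0.198). Continuing in small steps.

>>> servo_tool --steps '[{"dp": [0,0,-0.001],"dr": [0,0,0]},{"dp": [0,0,-0.002],"dr": [0,0,0]},{"dp": [0,0,-0.002],"dr": [0,0,0]}]'

```text
time_s: 3.87
eef_pos: [0.5007, 0.1383, 0.2206]
orientation: [0.0, 0.999, 0.034, -0.0]
wrist_force: [1.2, 0.1, 1.8]
opening: -0.004
finger_force: 1.1
```

>>> servo_tool --steps '[{"dp": [0,0,-0.001],"dr": [0,0,0]},{"dp": [0,0,-0.002],"dr": [0,0,0]},{"dp": [0,0,-0.002],"dr": [0,0,0]}]'

```text
time_s: 4.12
eef_pos: [0.5008, 0.1383, 0.2194]
orientation: [0.0, 0.999, 0.034, -0.0]
wrist_force: [1.7, 0.5, 2.1]
opening: 0.001
finger_force: 1.3
```

>>> servo_tool --steps '[{"dp": [0,0,-0.001],"dr": [0,0,0]},{"dp": [0,0,-0.002],"dr": [0,0,0]},{"dp": [0,0,-0.002],"dr": [0,0,0]}]'

```text
time_s: 4.37
eef_pos: [0.5008, 0.1383, 0.2186]
orientation: [0.0, 0.999, 0.034, 0.0]
wrist_force: [1.0, 0.1, 6.9]
opening: 0.002
finger_force: 3.0
```

>>> servo_tool --steps '[{"dp": [0,0,-0.001],"dr": [0,0,0]},{"dp": [0,0,-0.002],"dr": [0,0,0]},{"dp": [0,0,-0.002],"dr": [0,0,0]}]'

```text
time_s: 4.62
eef_pos: [0.5008, 0.1383, 0.2179]
orientation: [0.0, 0.999, 0.034, 0.0]
wrist_force: [-1.0, 0.4, 9.8]
opening: -0.002
finger_force: 4.7
```

>>> servo_tool --steps '[{"dp": [0,0,0.03],"dr": [0,0,0]},{"dp": [0,0,0.08],"dr": [0,0,0]},{"dp": [0,0,0.14],"dr": [0,0,0]},{"dp": [0,0,0.19],"dr": [0,0,0]},{"dp": [0.05,-0.78,0.19],"dr": [0,0,-0.107]},{"dp": [0.05,-0.78,0.19],"dr": [0,0,-0.107]},{"dp": [0.05,-0.78,0.19],"dr": [0,0,-0.107]},{"dp": [0.05,-0.78,0.19],"dr": [0,0,-0.107]},{"dp": [0.05,-0.78,0.19],"dr": [0,0,-0.107]},{"dp": [0.05,-0.78,0.19],"dr": [0,0,-0.107]}]'

```text
time_s: 5.45
eef_pos: [0.5157, -0.1128, 0.3304]
orientation: [-0.0, 0.999, -0.046, -0.001]
wrist_force: [0.7, -0.1, 0.9]
opening: 0.002
finger_force: 0.0
```

```bash
python3 - <<'E'
from h import *
for c in("scene","top"):
    im=vision.grab_frame(c);cv2.imwrite(f"pics/{c}2.png",im)
im=cv2.imread("pics/scene2.png")[215:290,300:400];t=cv2.imread("pics/top2.png")[175:250,170:270]
cv2.imwrite("pics/m2.png",cv2.resize(np.hstack([im,t]),(800,300),interpolation=cv2.INTER_CUBIC))
print(monitor.state()["eef_pos"],monitor.state()["orientation"])
E
```

```text
[ 0.51598339 -0.11648166  0.32970863] [ 5.24630273e-04  9.98791389e-01 -4.91216859e-02 -1.59572365e-03]
```

View pics/m2.png

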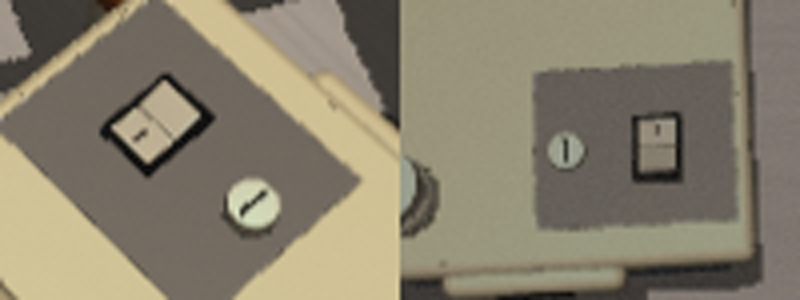

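The pump rocker is over: in the scene crop at (155,125) its far half is flat. Next, the mains switch.

>>> servo_tool --steps '[{"dp": [0.03,-0.367,0],"dr": [0,0,0]},{"dp": [0.03,-0.367,0],"dr": [0,0,0]},{"dp": [0.03,-0.367,0],"dr": [0,0,0]},{"dp": [0.03,-0.367,0],"dr": [-0.022,-0.232,0]},{"dp": [0.03,-0.367,0],"dr": [-0.022,-0.232,0]},{"dp": [0.03,-0.367,-0.06],"dr": [-0.022,-0.232,0]},{"dp": [0.03,-0.367,-0.12],"dr": [-0.022,-0.232,0]},{"dp": [0.03,-0.367,-0.12],"dr": [-0.022,-0.232,0]},{"dp": [0.03,-0.367,-0.12],"dr": [-0.022,-0.232,0]},{"dp": [0.03,-0.367,-0.12],"dr": [-0.022,-0.232,0]}]'

```text
time_s: 6.38
eef_pos: [0.536, -0.331, 0.2611]
orientation: [0.009, 0.984, -0.044, 0.174]
wrist_force: [-0.1, -0.4, 0.3]
opening: 0.001
finger_force: 0.0
```

```bash
cat >>h.py <<'E'
def tip():
    from scipy.spatial.transform import Rotation as Q
    s=monitor.state();q=s["orientation"];M=Q.from_quat([q[1],q[2],q[3],q[0]]).as_matrix()
    p=s["eef_pos"]+.025*M[:,2]
    n=np.array([-.3405,.0318,.9397]);up=np.array([.9357,-.0873,.342]);lf=np.array([.093,.9957,0])
    for k,g in dict(mains=[.5668,-.3378,.1151],prog=[.5465,-.1280,.1017],start=[.5360,-.2415,.1017]).items():
        e=p-g;print(k,"h,up,left mm",(1000*np.array([e@n,e@up,e@lf])).round(1))
    print(p,M.round(3).tolist(),s["time_s"],s["wrist_force"])
E
python3 -c "from h import *;tip()"
```

```text
mains h,up,left mm [122.9  20.6   3.9]
prog h,up,left mm [ 121.9   62.5 -203.1]
start h,up,left mm [122.   62.4 -89.1]
[ 0.54457654 -0.33182857  0.23765143] [[0.935, -0.09, 0.342], [-0.084, -0.996, -0.033], [0.344, 0.002, -0.939]] 6.3833 [-0.10433261 -0.3672103   0.30449609]
```

>>> servo_tool --steps '[{"dp": [-0.014,-0.01,-0.05],"dr": [0,0,0]},{"dp": [0.005,-0.01,-0.1],"dr": [0,0,0]},{"dp": [0.02,-0.01,-0.145],"dr": [0,0,0]},{"dp": [0.032,-0.01,-0.175],"dr": [0,0,0]},{"dp": [0.036,-0.01,-0.187],"dr": [0,0,0]},{"dp": [0.036,-0.01,-0.187],"dr": [0,0,0]},{"dp": [0.036,-0.01,-0.187],"dr": [0,0,0]},{"dp": [0.036,-0.01,-0.187],"dr": [0,0,0]}]'

```text
time_s: 7.05
eef_pos: [0.5574, -0.3379, 0.1495]
orientation: [0.01, 0.983, -0.045, 0.175]
wrist_force: [0.3, -0.1, -0.3]
opening: 0.001
finger_force: 0.0
```

```bash
python3 - <<'E'
from h import *
tip()
im=vision.grab_frame("scene")[100:175,130:230];t=vision.grab_frame("top")[155:230,340:440]
cv2.imwrite("pics/m3.png",cv2.resize(np.hstack([im,t]),(800,300),interpolation=cv2.INTER_CUBIC))
E
```

```text
mains h,up,left mm [10.5  3.1 -1. ]
prog h,up,left mm [   9.5   45.  -208. ]
start h,up,left mm [  9.6  44.9 -94. ]
[ 0.56598831 -0.33874485  0.1260237 ] [[0.935, -0.091, 0.344], [-0.084, -0.996, -0.035], [0.345, 0.003, -0.938]] 7.05 [ 0.28560556 -0.10275528 -0.30013575]
```

View pics/m3.png

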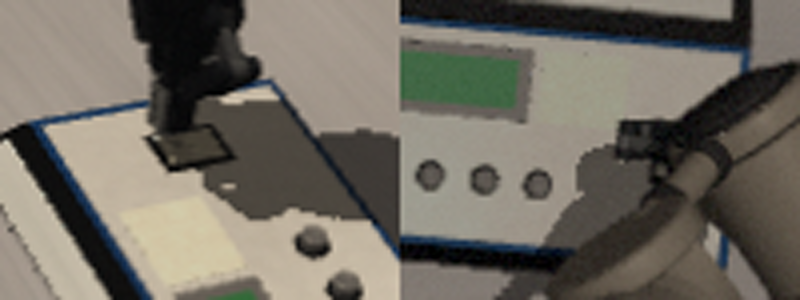

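Fingertips hover just over the mains rocker's far half (scene crop (175,130)). Descending along the normal.

>>> servo_tool --steps '[{"dp": [0.0017,0.001,-0.0047],"dr": [0,0,0]},{"dp": [0.0034,0.001,-0.0094],"dr": [0,0,0]},{"dp": [0.0051,0.001,-0.0141],"dr": [0,0,0]},{"dp": [0.0051,0.001,-0.0141],"dr": [0,0,0]},{"dp": [0.0051,0.001,-0.0141],"dr": [0,0,0]}]'

```text
time_s: 7.57
eef_pos: [0.5596, -0.3369, 0.1385]
orientation: [0.009, 0.984, -0.045, 0.174]
wrist_force: [0.3, -0.6, 1.1]
opening: 0.004
finger_force: 0.6
```

>>> servo_tool --steps '[{"dp": [0.0006,0,-0.0016],"dr": [0,0,0]},{"dp": [0.0011,0,-0.0031],"dr": [0,0,0]},{"dp": [0.0011,0,-0.0031],"dr": [0,0,0]}]'

```text
time_s: 7.82
eef_pos: [0.5605, -0.337, 0.137]
orientation: [0.009, 0.984, -0.045, 0.174]
wrist_force: [1.0, 0.1, 3.1]
opening: -0.003
finger_force: 1.3
```

>>> servo_tool --steps '[{"dp": [0.0006,0,-0.0016],"dr": [0,0,0]},{"dp": [0.0008,0,-0.0024],"dr": [0,0,0]},{"dp": [0.0008,0,-0.0024],"dr": [0,0,0]}]'

```text
time_s: 8.07
eef_pos: [0.5606, -0.3369, 0.1351]
orientation: [0.009, 0.984, -0.045, 0.174]
wrist_force: [-0.1, 0.2, 2.8]
opening: 0.001
finger_force: 1.1
```

>>> servo_tool --steps '[{"dp": [0.0004,0,-0.001],"dr": [0,0,0]},{"dp": [0.0007,0,-0.002],"dr": [0,0,0]},{"dp": [0.0007,0,-0.002],"dr": [0,0,0]}]'

```text
time_s: 8.32
eef_pos: [0.5609, -0.3368, 0.1337]
orientation: [0.008, 0.984, -0.045, 0.174]
wrist_force: [1.1, -1.0, 2.8]
opening: 0.001
finger_force: 1.1
```

>>> servo_tool --steps '[{"dp": [0.0004,0,-0.001],"dr": [0,0,0]},{"dp": [0.0007,0,-0.002],"dr": [0,0,0]},{"dp": [0.0007,0,-0.002],"dr": [0,0,0]}]'

```text
time_s: 8.57
eef_pos: [0.5613, -0.3368, 0.1328]
orientation: [0.009, 0.984, -0.045, 0.174]
wrist_force: [-0.9, 0.4, 5.1]
opening: 0.001
finger_force: 2.6
```

>>> servo_tool --steps '[{"dp": [0.0004,0,-0.001],"dr": [0,0,0]},{"dp": [0.0007,0,-0.002],"dr": [0,0,0]},{"dp": [0.0007,0,-0.002],"dr": [0,0,0]}]'

```text
time_s: 8.82
eef_pos: [0.5616, -0.3369, 0.1321]
orientation: [0.009, 0.984, -0.045, 0.174]
wrist_force: [-3.6, 0.8, 8.2]
opening: 0.001
finger_force: 4.5
```

>>> servo_tool --steps '[{"dp": [-0.011,0.001,0.03],"dr": [0,0,0]},{"dp": [-0.034,0.003,0.094],"dr": [0,0,0]},{"dp": [-0.034,0.003,0.094],"dr": [0,0,0]},{"dp": [-0.072,0.353,0.068],"dr": [0,0,0]},{"dp": [-0.072,0.353,0.068],"dr": [0,0,0]},{"dp": [-0.072,0.353,0.068],"dr": [0,0,0]},{"dp": [-0.072,0.353,0.068],"dr": [0,0,0]},{"dp": [-0.072,0.353,0.068],"dr": [0,0,0]},{"dp": [-0.072,0.353,0.068],"dr": [0,0,0]},{"dp": [-0.072,0.353,0.068],"dr": [0,0,0]}]'

```text
time_s: 9.65
eef_pos: [0.5177, -0.1223, 0.1718]
orientation: [0.008, 0.984, -0.043, 0.173]
wrist_force: [0.6, -0.2, -0.2]
opening: 0.004
finger_force: 0.0
```

>>> servo_tool --steps '[{"dp": [0,0,0],"dr": [0,0,0]},{"dp": [0,0,0],"dr": [0,0,0]}]'

```text
time_s: 9.82
eef_pos: [0.519, -0.1262, 0.1724]
orientation: [0.009, 0.984, -0.046, 0.174]
wrist_force: [-0.5, -0.4, -0.5]
opening: -0.0
finger_force: 0.0
```

```bash
python3 - <<'E'
from h import *
tip()
im=vision.grab_frame("scene")[100:220,130:290]
cv2.imwrite("pics/m4.png",cv2.resize(im,(800,600),interpolation=cv2.INTER_CUBIC))
E
```

```text
mains h,up,left mm [ 51.9 -43.6 206.2]
prog h,up,left mm [50.9 -1.7 -0.8]
start h,up,left mm [ 50.9  -1.7 113.2]
[ 0.52755058 -0.12700999  0.14894898] [[0.935, -0.093, 0.341], [-0.087, -0.996, -0.033], [0.343, 0.002, -0.939]] 9.8167 [-0.53645541 -0.4185801  -0.51427839]
```

View pics/m4.png

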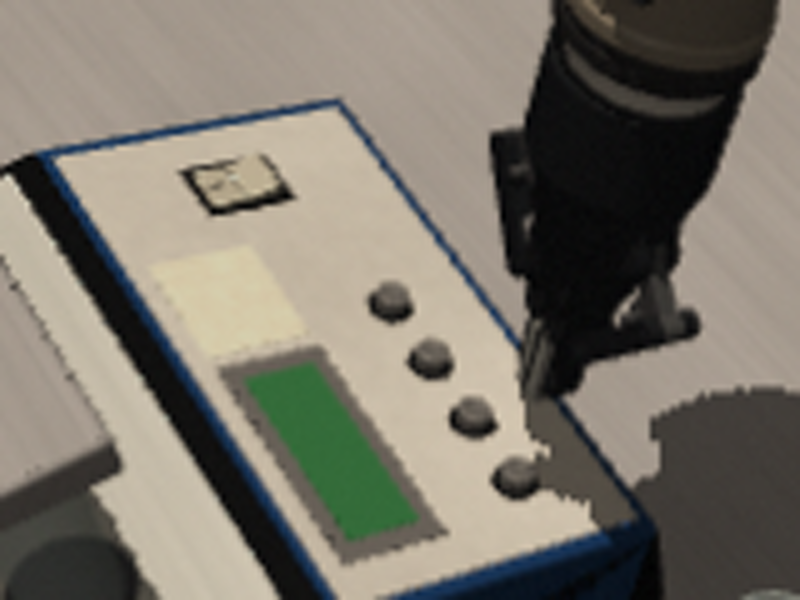

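Mains is on: the near end is raised at (265,170). The tool is above the program key at (517,477), which must not be confused with the next key at (472,418).

>>> servo_tool --steps '[{"dp": [0.013,-0.001,-0.031],"dr": [0,0,0]},{"dp": [0.022,-0.001,-0.052],"dr": [0,0,0]},{"dp": [0.026,-0.001,-0.063],"dr": [0,0,0]},{"dp": [0.026,-0.001,-0.063],"dr": [0,0,0]},{"dp": [0.026,-0.001,-0.063],"dr": [0,0,0]}]'

```text
time_s: 10.28
eef_pos: [0.5341, -0.1263, 0.1343]
orientation: [0.008, 0.984, -0.046, 0.173]
wrist_force: [-0.3, 0.3, 0.2]
opening: -0.001
finger_force: 0.0
```

```bash
python3 - <<'E'
from h import *
tip()
im=vision.grab_frame("scene")[140:215,180:280];t=vision.grab_frame("top")[165:240,310:410]
cv2.imwrite("pics/m5.png",cv2.resize(np.hstack([im,t]),(800,300),interpolation=cv2.INTER_CUBIC))
E
```

```text
mains h,up,left mm [ 10.9 -42.5 207.5]
prog h,up,left mm [ 9.9 -0.6  0.5]
start h,up,left mm [  9.9  -0.7 114.5]
[ 0.54258959 -0.12714659  0.11078844] [[0.936, -0.093, 0.34], [-0.087, -0.996, -0.032], [0.342, 0.001, -0.94]] 10.2833 [-0.33342038  0.27257297  0.23363888]
```

View pics/m5.png

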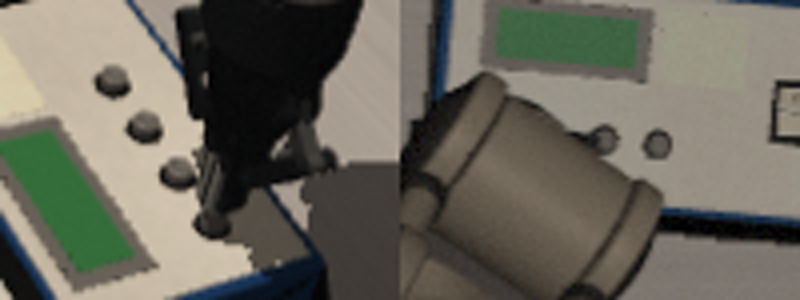

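The tip is right over the program key (scene crop (212,215)), with the neighbouring key clear at (178,173). Pressing.

>>> servo_tool --steps '[{"dp": [0.0017,0,-0.0047],"dr": [0,0,0]},{"dp": [0.0034,0,-0.0094],"dr": [0,0,0]},{"dp": [0.0051,0,-0.0141],"dr": [0,0,0]},{"dp": [0.0051,0,-0.0141],"dr": [0,0,0]},{"dp": [0.0051,0,-0.0141],"dr": [0,0,0]}]'

```text
time_s: 10.8
eef_pos: [0.5372, -0.1255, 0.1259]
orientation: [0.008, 0.984, -0.045, 0.174]
wrist_force: [-0.4, 0.6, -0.0]
opening: -0.004
finger_force: 0.0
```

>>> servo_tool --steps '[{"dp": [0.0011,0,-0.0031],"dr": [0,0,0]},{"dp": [0.0017,0,-0.0047],"dr": [0,0,0]},{"dp": [0.0017,0,-0.0047],"dr": [0,0,0]},{"dp": [0.0017,0,-0.0047],"dr": [0,0,0]}]'

```text
time_s: 11.13
eef_pos: [0.5384, -0.1256, 0.1234]
orientation: [0.009, 0.984, -0.045, 0.174]
wrist_force: [-0.8, -0.1, 1.8]
opening: -0.004
finger_force: 0.9
```

>>> servo_tool --steps '[{"dp": [0.0004,0,-0.001],"dr": [0,0,0]},{"dp": [0.0007,0,-0.002],"dr": [0,0,0]},{"dp": [0.0007,0,-0.002],"dr": [0,0,0]}]'

```text
time_s: 11.38
eef_pos: [0.5388, -0.1257, 0.1221]
orientation: [0.009, 0.984, -0.045, 0.174]
wrist_force: [-1.2, 0.7, 2.6]
opening: 0.001
finger_force: 1.3
```

>>> servo_tool --steps '[{"dp": [0.0006,0,-0.0015],"dr": [0,0,0]},{"dp": [0.001,0,-0.0028],"dr": [0,0,0]},{"dp": [0.001,0,-0.0028],"dr": [0,0,0]}]'

```text
time_s: 11.63
eef_pos: [0.5394, -0.1257, 0.1206]
orientation: [0.009, 0.984, -0.045, 0.174]
wrist_force: [-2.5, 0.1, 5.9]
opening: -0.0
finger_force: 3.4
```

>>> servo_tool --steps '[{"dp": [0.0004,0,-0.001],"dr": [0,0,0]},{"dp": [0.0007,0,-0.002],"dr": [0,0,0]},{"dp": [0.0007,0,-0.002],"dr": [0,0,0]}]'

```text
time_s: 11.88
eef_pos: [0.5397, -0.1257, 0.1197]
orientation: [0.009, 0.984, -0.045, 0.174]
wrist_force: [-5.3, -1.5, 9.0]
opening: 0.002
finger_force: 5.4
```

>>> servo_tool --steps '[{"dp": [-0.008,0.001,0.022],"dr": [0,0,0]},{"dp": [-0.023,0.002,0.063],"dr": [0,0,0]},{"dp": [-0.023,0.002,0.063],"dr": [0,0,0]},{"dp": [-0.041,-0.188,0.063],"dr": [0,0,0]},{"dp": [-0.041,-0.188,0.063],"dr": [0,0,0]},{"dp": [-0.041,-0.188,0.063],"dr": [0,0,0]},{"dp": [-0.041,-0.188,0.063],"dr": [0,0,0]},{"dp": [-0.041,-0.188,0.063],"dr": [0,0,0]},{"dp": [-0.041,-0.188,0.063],"dr": [0,0,0]}]'

```text
time_s: 12.63
eef_pos: [0.5147, -0.2379, 0.1562]
orientation: [0.008, 0.984, -0.045, 0.173]
wrist_force: [-0.1, -0.1, -0.2]
opening: -0.001
finger_force: 0.0
```

```bash
python3 -c "from h import *;tip()"
```

```text
mains h,up,left mm [ 34.5 -43.4  94.7]
prog h,up,left mm [  33.5   -1.5 -112.4]
start h,up,left mm [33.6 -1.6  1.6]
[ 0.52322324 -0.23866166  0.13269253] [[0.936, -0.092, 0.34], [-0.087, -0.996, -0.031], [0.341, -0.0, -0.94]] 12.6333 [-0.09635907 -0.13279474 -0.23031159]
```

>>> servo_tool --steps '[{"dp": [0.01,-0.004,-0.024],"dr": [0,0,0]},{"dp": [0.0175,-0.004,-0.0425],"dr": [0,0,0]},{"dp": [0.0195,-0.004,-0.048],"dr": [0,0,0]},{"dp": [0.0215,-0.004,-0.0535],"dr": [0,0,0]},{"dp": [0.0215,-0.004,-0.0535],"dr": [0,0,0]},{"dp": [0.0215,-0.004,-0.0535],"dr": [0,0,0]}]'

```text
time_s: 13.13
eef_pos: [0.528, -0.2402, 0.1249]
orientation: [0.008, 0.984, -0.045, 0.173]
wrist_force: [-0.3, 0.7, 0.3]
opening: -0.001
finger_force: 0.5
```

```bash
python3 -c "
from h import *;tip()
im=vision.grab_frame('scene')[125:200,165:265];cv2.imwrite('pics/m6.png',cv2.resize(im,(400,300),interpolation=cv2.INTER_CUBIC))"
```

```text
mains h,up,left mm [  0.5 -41.5  93.6]
prog h,up,left mm [  -0.5    0.4 -113.4]
start h,up,left mm [-0.5  0.3  0.6]
[ 0.53652326 -0.2409553   0.10138425] [[0.936, -0.091, 0.341], [-0.085, -0.996, -0.032], [0.342, 0.001, -0.94]] 13.1333 [-0.26565083  0.74174569  0.2740149 ]
```

View pics/m6.png

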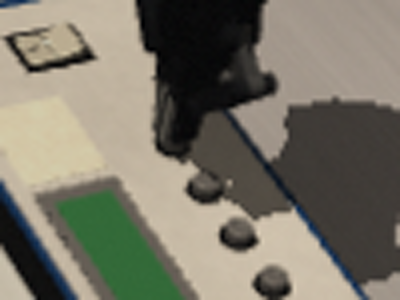

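The tip covers the start key (172,145), and the up key at (206,185) is clear. Pressing.

>>> servo_tool --steps '[{"dp": [0.001,0,-0.003],"dr": [0,0,0]},{"dp": [0.002,0,-0.0055],"dr": [0,0,0]},{"dp": [0.0026,0,-0.007],"dr": [0,0,0]},{"dp": [0.0026,0,-0.007],"dr": [0,0,0]},{"dp": [0.0026,0,-0.007],"dr": [0,0,0]}]'

```text
time_s: 13.6
eef_pos: [0.5298, -0.2409, 0.1212]
orientation: [0.009, 0.984, -0.045, 0.174]
wrist_force: [-2.8, 1.4, 4.5]
opening: 0.006
finger_force: 2.6
```

>>> servo_tool --steps '[{"dp": [0.0004,0,-0.001],"dr": [0,0,0]},{"dp": [0.0007,0,-0.002],"dr": [0,0,0]},{"dp": [0.0007,0,-0.002],"dr": [0,0,0]}]'

```text
time_s: 13.85
eef_pos: [0.5302, -0.241, 0.1203]
orientation: [0.009, 0.984, -0.045, 0.174]
wrist_force: [-4.5, 2.5, 8.8]
opening: -0.001
finger_force: 4.7
```

>>> servo_tool --steps '[{"dp": [-0.008,0.001,0.022],"dr": [0,0,0]},{"dp": [-0.03,0.002,0.085],"dr": [0,0,0]},{"dp": [-0.08,0.002,0.17],"dr": [0,0,0]},{"dp": [-0.15,0,0.25],"dr": [0,0,0]},{"dp": [-0.15,0,0.25],"dr": [0,0,0]},{"dp": [-0.15,0,0.25],"dr": [0,0,0]},{"dp": [-0.15,0,0.25],"dr": [0,0,0]},{"dp": [-0.15,0,0.25],"dr": [0,0,0]}]'

```text
time_s: 14.52
eef_pos: [0.4399, -0.2409, 0.2693]
orientation: [0.009, 0.984, -0.045, 0.174]
wrist_force: [1.3, 0.8, -0.4]
opening: -0.003
finger_force: 0.0
```

```bash
python3 -c "
from h import *
print(monitor.state()['wrist_force'],monitor.state()['eef_pos'])
im=vision.grab_frame('scene')[100:310,120:400];cv2.imwrite('pics/m7.png',cv2.resize(im,(800,600),interpolation=cv2.INTER_CUBIC))"
```

```text
[ 1.3437223   0.83617536 -0.44681776] [ 0.4398806  -0.24092892  0.26925066]
```

View pics/m7.png

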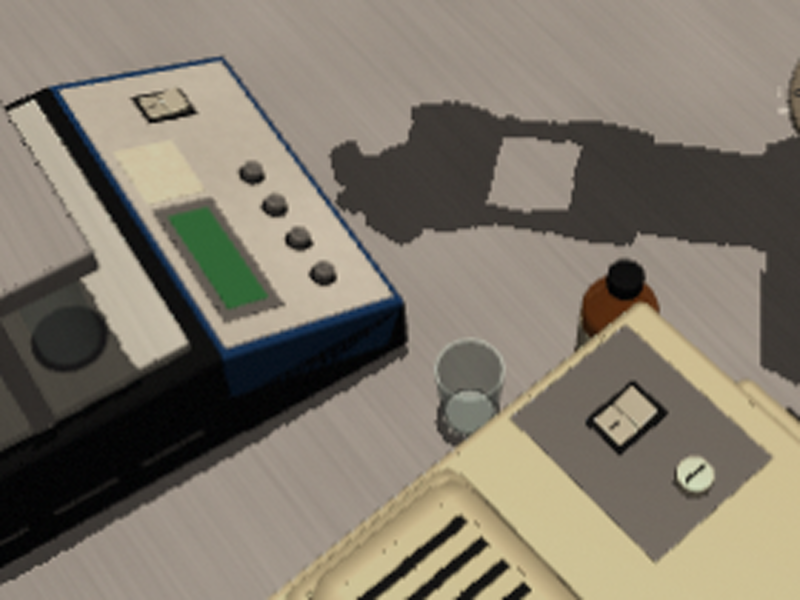

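Both rockers are on (mains at (165,105), pump at (627,415)), all four keys are released, and the beaker and bottle are undisturbed.

```bash
python3 -c "
from h import *
print(hand_in())"
```

```text
the job is handed in; nothing more can be done
None
```

I pressed the pump switch, mains switch, program key and start key in that order, each to about 9–10 N. In the last picture both switches are on and all four keys are released; the hand is clear, and I handed the job in at about 14.6 s.

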